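# Lean the warm-colour sample board against the firebricks

### The job

At the glass bench, take the tall sample board with the yellow, orange and red swatches out of the rack and lean it back against the low firebrick wall, near the wall's middle and square to it, with its swatches facing out and its foot standing on the plate behind the steel stop strip, close up to the strip so that it cannot slide out. Keep hold of it until its foot is set down, then let go; leave the other two boards standing in the rack.

Things in the scene. Friction and masses are not known exactly. Their poses are not given: they have to be found in the camera images.
- warm_board: Board to lean: pale wood, 220 mm long (z), 70 wide (y), 12 thick (x), 140 g. Swatches yellow, orange, red on its +x face, 50-140 mm above its foot; red top edge; top 75 mm bare. Origin: centre of its foot (underside), +z up to its top, +x out of the swatch face. Starts upright in a rack slot (42 mm deep, foot 10 mm above the bench), swatches away from the robot like the wall's face; lift it straight out.
- cool_board: Bystander in the same rack: pale wood, 180 x 70 x 12 mm, green and blue swatches, blue top edge. Origin: centre of its foot, z up. Leave it standing. The wooden rack has three slots 76 mm apart along the boards' x, in any order; the rack's top is 52 mm above the bench.
- plain_board: Bystander in the same rack: plain plywood, no swatches, 180 x 70 x 12 mm. Origin: centre of its foot, z up. Leave it standing.
- bricks: Fixed wall of two cream firebricks on a steel plate (top z = 4 mm). Origin: on the bench, foot of the bricks' front face, mid-width; +x out of the face (away from the robot, +-20 deg), y along it, z up. Bricks: x -114 to 0, y +-115, top z = 132 mm. Steel stop strip along y: x 60 to 72, top z = 24 mm. Foot against the strip, the board leans 20 deg, its back on the bricks' upper front edge.
Not all that is in view belongs to the job. Leave any pink or purple look-alike of the warm_board alone.

How it is judged:
By the outcome, as a careful person would: the job done as asked, in the order asked, and still so for the second after the job is handed in, with the robot touching nothing.
It also fails if it takes over 48 s, if anything falls off the work surface, if the arm or the gripper's body presses on something with over 40 N, if the wrist force passes 120 N, or if a joint passes its speed limit or range.

### The arm

A 6-joint arm with a two-finger parallel gripper is mounted at the origin on the work surface. World frame = base frame: x ahead of the robot, y to its left, z up, the work surface at z = 0. Lengths are in m, angles in rad, forces in N, time in s.
With the tool pointing down it reaches from about 0.375 to 0.975 m from the base axis. Payload 3.8 kg.
Tool frame: the origin (TCP) lies on the centre line of the jaws, within the pads' length; the fingertips stand 25 mm ahead of it and the grasp point (between the pads) lies 6 mm ahead of it (robot.tips_ahead is the distance from the TCP to the fingertips, in m); z points along the fingers, y is the line along which they close (so a half turn about z gives the same grasp; the last joint's range is limited). The gripper opens to 88 mm and grips with 3 to 60 N. Pads are 18 mm wide; open, the fingers measure 123 mm over their backs; the gripper's body (75 mm by 187 mm) begins 45 mm behind the grasp point.
Start: joints at [1.297, 0.264, 1.604, -0, 1.274, -0.037], TCP at [0.158, 0.656, 0.264] pointing down, gripper open.
Joint ranges: [-2.63, 2.63], [-0.94, 2.18], [0.31, 2.57], [-1.31, 4.45], [0, 2.66], [-2.55, 2.55]. Speed limits (rad/s): [2.57, 2.57, 3.14, 3.14, 3.14, 3.14].

### API

Orientations are given as a 3x3 rotation matrix whose columns are the frame's x, y, z axes.
In Python, from workcell import status, viewer, robot gives the robot as it stands.
- The arm moves only by the shell command python3 -m inch 'ROWS' [OPENING] [FORCE]. ROWS is JSON, a list of rows, each an object of numbers: "tx", "ty", "tz": the shift along the tool's x, y, z as a fraction of full scale; "wx", "wy", "wz": the turn, a rotation vector about the tool's x, y, z as a fraction of full scale. A call has 1 to 8 rows; each row shifts and turns the commanded pose from where the row before left it, along the tool's axes as they then stand; what a row does not reach is not made up. Full scale, the value 1, is 120 mm for a shift and 30 degrees for a turn. A row lasts 1/8 s, in which the tool goes at most 62.5 mm and 10.7 degrees, less where a joint would pass 70% of its speed; a pose out of reach is approached as far as the arm can. A call with a number of a shift or a turn outside -1 to 1 is refused whole. A call with a gripper value outside its range is refused whole. OPENING is the opening, from -1 (shut) to 1 (fully open), set as the call begins (- or left out, the last holds). The fingers move at their own pace and stop on an object; FORCE is the grip in N (left out, the last holds). Time passes only in rows, so rows that do not move let the fingers close. It gives the time, the measured TCP pose, the force, the opening and the grip force at its end, in the units of the state.
- status.state(): the state, without advancing time (a new reading comes with each control period).
- viewer.capture(name): name is "scene" or "top" or "wrist"; returns the picture (420x560x3 uint8, blue, green, red); there is no depth.
- viewer.get_calibration(name): a dict with "camera_matrix" (3x3 intrinsics, pixels), "k1" (the pictures are not rectified: a ray, as slopes to the right and down, at radius r is drawn at 1 + k1 r^2 times it, then the intrinsics apply), "R" (3x3) and "t" (3): a world point X has camera coordinates R X + t; the wrist camera has in their place "mount" (4x4, takes a point from camera to tool coordinates, whose origin is the TCP and whose axes are the flange's). Camera axes: x right, y down, z forward; pixel columns grow to the right and rows downward; lengths in m; the calibration is good to about 2 mm. A picture is of the moment at which its call begins: read the wrist's pose just before it. get_calibration takes no time and is no camera call.
- robot.close_job(): hands the job in; it is judged then, once.
Trained networks look in the newest picture that a camera, given by its name, has taken for a name from the list of things; names that differ only in an ending like _2 or _b are one class to them, and where a whole thing is asked for, a point or a joint stands for the part that bears it (a point fixed in the world has none). Each returns a list of dicts, best first, with "p" (0 to 1); they miss things now and then, are a little off and sometimes report something else, mostly with a low value. They report only what shows in the picture. A call takes as long as a camera call. They do not tell look-alikes from the thing itself.
- viewer.search_frame(camera, query): "location" ([x, y, z] in m, in world coordinates, good to about 4 mm: the middle of the surface that is visible of it).
- viewer.spot_point(camera, query): "location" ([x, y, z] in m, in world coordinates, good to about 4 mm: a listed point, or the origin of a listed thing).
The state is a dict: "time_s": time; "q": joint angles; "joint_velocities": joint speeds; "tau": joint torques, N m; "ee_pos": TCP position; "eef_rot": TCP orientation; "contact_force": force on the tool from outside, world axes, zero at the start; "wrist_torque": the same for the moment, N m; "grip_width": finger opening in m; "grasp_force": force on a finger pad.
Only numpy, scipy, OpenCV 4.12 (cv2) and the standard library are available. Lean on these libraries where they do the work, as an engineer would, in place of code of your own. Each camera call takes 0.05 s, during which the arm holds its last target. There are 200 camera calls.

## Working session

There is one attempt and no reset: what is moved stays moved. The work goes in short steps, Python scripts to look and compute and a shell command to move; the robot and the scene stay as the last step left them, time stands still between calls to the robot, and variables do not carry over. Pictures are saved under pics/ and viewed, at most 10 in all, crops included, and the job is handed in when it is done.

```bash
ls; mkdir -p pics; python3 - <<'E'
from workcell import status, viewer, robot
import cv2,numpy as np
s=viewer.capture("scene");t=viewer.capture("top")
cv2.imwrite("pics/s0.png",s);cv2.imwrite("pics/t0.png",t)
for c in("scene","top"):
    for q in("warm_board","cool_board","plain_board","bricks"):
        print(c,q,"F",[(np.round(d["location"],3).tolist(),round(d["p"],2)) for d in viewer.search_frame(c,q)][:4],"S",[(np.round(d["location"],3).tolist(),round(d["p"],2)) for d in viewer.spot_point(c,q)][:4])
    print({k:np.round(v,4).tolist() for k,v in viewer.get_calibration(c).items()})
st=status.state();print(st["time_s"],st["ee_pos"],np.round(st["eef_rot"],3).tolist(),st["grip_width"])
E
```

```text
pics
scene warm_board F [([0.589, 0.229, 0.15], 0.96), ([0.604, 0.366, 0.134], 0.72), ([0.722, 0.134, 0.126], 0.63)] S [([0.716, 0.137, 0.001], 0.86)]
scene cool_board F [([0.448, 0.178, 0.155], 0.7)] S []
scene plain_board F [([0.522, 0.198, 0.148], 0.9), ([0.587, 0.233, 0.151], 0.7)] S []
scene bricks F [([0.517, -0.244, 0.065], 0.75)] S [([0.523, -0.26, -0.004], 0.95), ([0.581, 0.234, 0.008], 0.18)]
{'camera_matrix': [[493.1817, 0.0, 272.2722], [0.0, 493.1817, 215.6134], [0.0, 0.0, 1.0]], 'k1': -0.0929, 'R': [[-0.009, 1.0, -0.0011], [0.5738, 0.0042, -0.819], [-0.8189, -0.008, -0.5738]], 't': [-0.0496, -0.2707, 1.5496]}
top warm_board F [([0.714, 0.13, 0.156], 0.85), ([0.586, 0.359, 0.147], 0.84), ([0.578, 0.23, 0.182], 0.68), ([0.485, -0.238, 0.134], 0.68)] S [([0.587, 0.232, 0.006], 0.96), ([0.588, 0.366, -0.006], 0.68), ([0.721, 0.135, 0.002], 0.56)]
top cool_board F [([0.447, 0.181, 0.192], 0.61)] S [([0.438, 0.188, 0.014], 0.64), ([0.51, 0.216, 0.011], 0.44)]
top plain_board F [([0.511, 0.206, 0.181], 0.56)] S [([0.513, 0.212, 0.011], 0.74)]
top bricks F [([0.485, -0.239, 0.132], 0.79)] S [([0.519, -0.257, 0.0], 0.82)]
{'camera_matrix': [[413.5658, 0.0, 282.0891], [0.0, 413.5658, 205.6792], [0.0, 0.0, 1.0]], 'k1': -0.0059, 'R': [[-0.0103, -0.9999, -0.012], [-0.9935, 0.0116, -0.1132], [0.1133, 0.0108, -0.9935]], 't': [0.0774, 0.5775, 0.7774]}
0.9 [0.15837145 0.65616956 0.2637263 ] [[-0.972, 0.235, 0.0], [0.235, 0.972, 0.0], [-0.0, 0.0, -1.0]] 0.08796228395677771
```

View pics/s0.png

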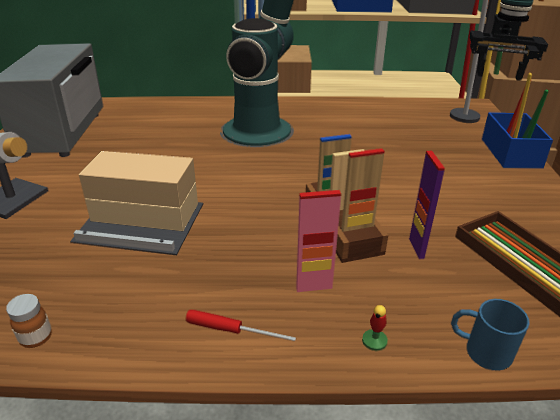

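View pics/t0.png

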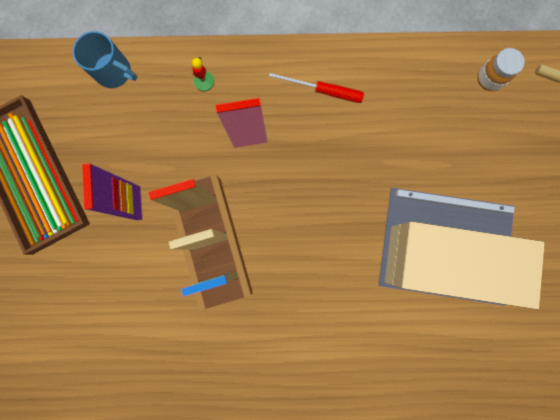

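The scene picture shows three look-alikes: the pale wooden board in the rack (365,190), a pink one (318,240) and a purple one (427,205). By the description I choose the pale one at (365,190). In the top picture its red edge is at (172,190), the bricks' front top edge runs from (405,223) to (543,240), and the strip runs from (397,194) to (513,210).

```bash
cat > h.py <<'E'
from workcell import status, viewer, robot
import cv2,numpy as np
def ray(c,uv,z,RT=None):
    k=viewer.get_calibration(c);K=k["camera_matrix"];K=np.array(K)
    d=(np.array(uv,float)-[K[0,2],K[1,2]])/[K[0,0],K[1,1]]
    p=d.copy()
    for _ in range(10): p=d/(1+k["k1"]*(p@p))
    R,t=(np.array(k["R"]),np.array(k["t"])) if RT is None else RT
    o=-R.T@t; v=R.T@np.array([p[0],p[1],1.]); return o+v*(z-o[2])/v[2]
def proj(c,X,RT=None):
    k=viewer.get_calibration(c);K=np.array(k["camera_matrix"])
    R,t=(np.array(k["R"]),np.array(k["t"])) if RT is None else RT
    x=R@np.array(X)+t;p=x[:2]/x[2];p=p*(1+k["k1"]*(p@p));return K[:2,:2]@p+K[:2,2]
E
python3 - <<'E'
from h import *
t=cv2.imread("pics/t0.png");s=cv2.imread("pics/s0.png")
cv2.imwrite("pics/c1.png",np.hstack([cv2.resize(s[120:270,290:450],None,fx=2.4,fy=2.8,interpolation=3),cv2.resize(t[175:315,375:555],None,fx=2.2,fy=3,interpolation=3)]))
def red(im,x0,x1,y0,y1):
    h=cv2.cvtColor(im,cv2.COLOR_BGR2HSV);m=(((h[...,0]<6)|(h[...,0]>174))&(h[...,1]>200)&(h[...,2]>150)).astype(np.uint8)
    q=np.zeros_like(m);q[y0:y1,x0:x1]=m[y0:y1,x0:x1];return np.argwhere(q)[:,::-1].astype(np.float32)
for n,c,im,b in(("w","top",t,(140,205,170,210)),("w","scene",s,(340,390,140,162))):
    p=red(im,*b);w=np.array([ray(c,x,.23) for x in p])[:,:2].astype(np.float32)
    r=cv2.minAreaRect(w*1000);print(n,c,len(p),r,w.mean(0))
h=cv2.cvtColor(t,cv2.COLOR_BGR2HSV)
m=((h[...,2]>150)&(h[...,1]<60)).astype(np.uint8);m[:180]=0;m[220:]=0;m[:,:385]=0;m[:,525:]=0
p=np.argwhere(m)[:,::-1]
w=np.array([ray("top",x,.024) for x in p])[:,:2].astype(np.float32);print("strip",cv2.minAreaRect(w*1000))
m=((h[...,2]>225)&(h[...,1]<130)).astype(np.uint8);m[:215]=0;m[312:]=0;m[:,:380]=0;m[:,550:]=0
p=np.argwhere(m)[:,::-1];w=np.array([ray("top",x,.132) for x in p])[:,:2].astype(np.float32);print("bricktop",cv2.minAreaRect(w*1000),cv2.boxPoints(cv2.minAreaRect(w*1000)).tolist(),len(p))
E
```

```text
w top 364 ((582.7186279296875, 233.65933227539062), (11.970478057861328, 69.00534057617188), 16.250743865966797) [0.58269656 0.23371741]
w scene 88 ((586.2704467773438, 234.63470458984375), (10.73996353149414, 68.2959976196289), 17.04538345336914) [0.58569235 0.23634925]
strip ((585.2158203125, -271.3127136230469), (231.9103240966797, 13.208599090576172), 80.68868255615234)Traceback (most recent call last):
  File "<stdin>", line 15, in <module>
  File "h.py", line 4, in ray
    k=viewer.get_calibration(c);K=k["camera_matrix"];K=np.array(K)
ValueError: time passes only in moves, steps and waits
```

View pics/c1.png

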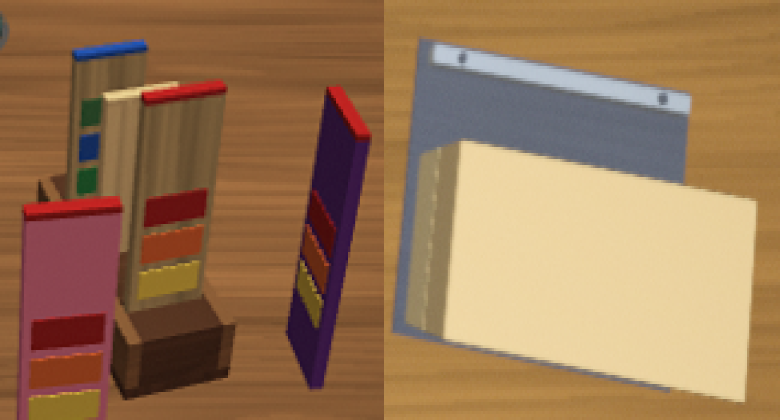

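The crop confirms the choice: the board at about (170,190) is pale wood with red, orange and yellow swatches and sits in the rack. The pink and purple ones stand on the bench. The strip fits at 232x13 mm. I'll start moving: turn the tool and rise.

```bash
python3 -m inch '[{"wz":0.333,"tz":-0.06},{"wz":0.333,"tz":-0.06},{"wz":0.333,"tz":-0.06},{"wz":0.333,"tz":-0.06},{"wz":0.333,"tz":-0.06},{"wz":0.333,"tz":-0.06}]' -0.1 15
cat > go.py <<'E'
import sys
from h import *
# usage: go.py x y z yaw(deg of tool y) [tilt] : remaining shift (units of 120mm, tool axes) and turn (units of 30deg)
from scipy.spatial.transform import Rotation as Ro
x,y,z,yaw=map(float,sys.argv[1:5]);tl=np.radians(float(sys.argv[5]) if len(sys.argv)>5 else 0)
a=np.radians(yaw);bx=np.array([np.cos(a),np.sin(a),0]);Z=np.array([0,0,1.])
ty=np.cos(tl)*bx+np.sin(tl)*Z; tz=-(np.cos(tl)*Z-np.sin(tl)*bx); T=np.c_[np.cross(ty,tz),ty,tz]
s=status.state();R=np.array(s["eef_rot"])
print("shift",np.round(R.T@(np.array([x,y,z])-s["ee_pos"])/.12,3),"turn",np.round(Ro.from_matrix(R.T@T).as_rotvec()/np.radians(30),3),"t",s["time_s"],"pos",np.round(s["ee_pos"],4),"F",np.round(s["contact_force"],1),"g",np.round([s["grip_width"],s["grasp_force"]],4),"q",np.round(s["q"],2))
E
python3 go.py 0.584 0.234 0.305 16.5
python3 - <<'E'
from h import *
k=viewer.get_calibration("top")
import h; h.viewer=type("V",(),{"get_calibration":staticmethod(lambda c:k)})
t=cv2.imread("pics/t0.png");hh=cv2.cvtColor(t,cv2.COLOR_BGR2HSV)
m=((hh[...,2]>200)&(hh[...,1]>40)&(hh[...,1]<120)).astype(np.uint8);m[:215]=0;m[312:]=0;m[:,:380]=0;m[:,550:]=0
n,l,st,_=cv2.connectedComponentsWithStats(m);i=1+st[1:,4].argmax()
p=np.argwhere(l==i)[:,::-1]; w=np.array([ray("top",x,.132) for x in p])[:,:2].astype(np.float32)
r=cv2.minAreaRect(w*1000);print(r,cv2.boxPoints(r).round(1).tolist())
E
```

```text
shift [-4.273 -2.588 -0.344] turn [ 0.    -0.     1.998] t 0.9 pos [0.1584 0.6562 0.2637] F [ 0.7 -0.3 -0.7] g [0.088 0.   ] q [ 1.3   0.26  1.6  -0.    1.27 -0.04]
((463.7227783203125, -251.0498504638672), (228.6992645263672, 112.7391586303711), 80.60157775878906) [[389.3999938964844, -354.70001220703125], [500.70001220703125, -373.1000061035156], [538.0, -147.39999389648438], [426.79998779296875, -129.0]]validation failed for argument at $[0]...
```

```bash
python3 -m inch '[{"tx":0,"ty":0,"tz":-0.06,"wx":0,"wy":0,"wz":0.333},{"tx":0,"ty":0,"tz":-0.06,"wx":0,"wy":0,"wz":0.333},{"tx":0,"ty":0,"tz":-0.06,"wx":0,"wy":0,"wz":0.333},{"tx":0,"ty":0,"tz":-0.06,"wx":0,"wy":0,"wz":0.333},{"tx":0,"ty":0,"tz":-0.06,"wx":0,"wy":0,"wz":0.333},{"tx":0,"ty":0,"tz":-0.06,"wx":0,"wy":0,"wz":0.333}]' -0.1 15
python3 go.py 0.584 0.234 0.305 16.5
```

```text
time_s: 1.65
ee_pos: [0.1583, 0.6561, 0.3071]
eef_rot: [[-0.278, 0.96, -0.0], [0.96, 0.278, -0.0], [-0.0, -0.0, -1.0]]
contact_force: [-0.4, -0.6, 0.1]
grip_width: 0.0395
grasp_force: 0.0
shift [-4.366  2.428  0.018] turn [-0.     0.    -0.011] t 1.65 pos [0.1583 0.6561 0.3071] F [-0.4 -0.6  0.1] g [0.0395 0.    ] q [1.3  0.24 1.55 0.   1.35 1.01]
```

```bash
python3 -m inch '[{"tx":-0.4,"ty":0.222,"tz":0,"wx":0,"wy":0,"wz":0},{"tx":-0.4,"ty":0.222,"tz":0,"wx":0,"wy":0,"wz":0},{"tx":-0.4,"ty":0.222,"tz":0,"wx":0,"wy":0,"wz":0},{"tx":-0.4,"ty":0.222,"tz":0,"wx":0,"wy":0,"wz":0},{"tx":-0.4,"ty":0.222,"tz":0,"wx":0,"wy":0,"wz":0},{"tx":-0.4,"ty":0.222,"tz":0,"wx":0,"wy":0,"wz":0},{"tx":-0.4,"ty":0.222,"tz":0,"wx":0,"wy":0,"wz":0},{"tx":-0.4,"ty":0.222,"tz":0,"wx":0,"wy":0,"wz":0}]' >/dev/null
python3 -m inch '[{"tx":-0.39,"ty":0.217,"tz":0,"wx":0,"wy":0,"wz":0},{"tx":-0.39,"ty":0.217,"tz":0,"wx":0,"wy":0,"wz":0},{"tx":-0.386,"ty":0.218,"tz":0,"wx":0,"wy":0,"wz":0},{"tx":0,"ty":0,"tz":0,"wx":0,"wy":0,"wz":0}]'
python3 go.py 0.584 0.234 0.206 16.5
python3 - <<'E'
from h import *
s=status.state();w=viewer.capture("wrist");cv2.imwrite("pics/w1.png",w)
k=viewer.get_calibration("wrist");M=np.array(k["mount"]);T=np.eye(4);T[:3,:3]=s["eef_rot"];T[:3,3]=s["ee_pos"]
C=np.linalg.inv(T@M);RT=(C[:3,:3],C[:3,3])
viewer=None
import h; h.viewer=type("V",(),{"get_calibration":staticmethod(lambda c:k)})
hh=cv2.cvtColor(w,cv2.COLOR_BGR2HSV);m=(((hh[...,0]<6)|(hh[...,0]>174))&(hh[...,1]>200)&(hh[...,2]>110)).astype(np.uint8)
n,l,st,_=cv2.connectedComponentsWithStats(m)
for i in range(1,n):
    if st[i,4]>150:
        p=np.argwhere(l==i)[:,::-1];p=p[::max(1,len(p)//1500)];q=np.array([ray("wrist",x,.23,RT) for x in p])[:,:2].astype(np.float32);print(st[i],cv2.minAreaRect(q*1000))
E
```

```text
time_s: 3.15
ee_pos: [0.5886, 0.2337, 0.3066]
eef_rot: [[-0.279, 0.96, 0.0], [0.96, 0.279, -0.001], [-0.001, 0.0, -1.0]]
contact_force: [0.4, 0.3, 0.3]
grip_width: 0.0397
grasp_force: 0.0
shift [ 0.014 -0.037  0.839] turn [ 0.     0.002 -0.009] t 3.15 pos [0.5886 0.2337 0.3066] F [0.4 0.3 0.3] g [0.0397 0.    ] q [ 0.34  0.16  1.65 -0.    1.33  0.06]
[ 288    0  118   48 2691] ((589.9071655273438, 364.9768981933594), (66.13026428222656, 12.00033950805664), 5.3431901931762695)
[293  48  65  17 285] ((583.5453491210938, 345.24420166015625), (37.6642951965332, 2.7481608390808105), 5.673590660095215)
[ 263  174   20   98 1637] ((583.1820678710938, 236.71661376953125), (12.18732738494873, 69.95774841308594), 16.340341567993164)
[466 218  19  21 171] ((715.2542724609375, 273.3022766113281), (10.319360733032227, 15.272415161132812), 65.2898178100586)
[341 366  16  22 210] ((678.9352416992188, 124.6872329711914), (12.214983940124512, 22.382143020629883), 27.349023818969727)
```

View pics/w1.png

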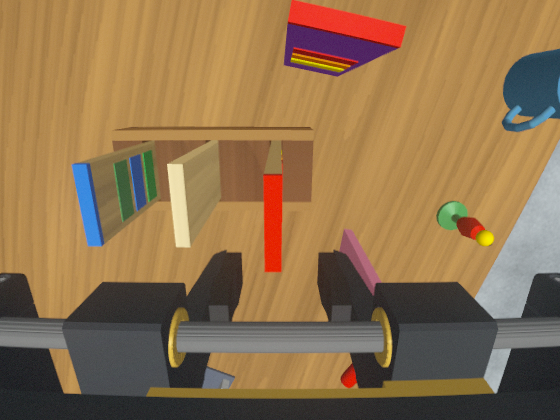

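The wrist picture shows the red top edge at (273,222), between the open jaws; the blue and plain boards are clear to the left, and the pink board at (355,260) is well below. It agrees with the other cameras at (583.5,236) mm, yaw 16.4 deg. Now I descend, grip and check.

```bash
python3 -m inch '[{"tx":0.03,"ty":-0.04,"tz":0.1,"wx":0,"wy":0,"wz":0},{"tx":0,"ty":0,"tz":0.2,"wx":0,"wy":0,"wz":0},{"tx":0,"ty":0,"tz":0.2,"wx":0,"wy":0,"wz":0},{"tx":0,"ty":0,"tz":0.2,"wx":0,"wy":0,"wz":0},{"tx":0,"ty":0,"tz":0.14,"wx":0,"wy":0,"wz":0},{"tx":0,"ty":0,"tz":0,"wx":0,"wy":0,"wz":0}]' >/dev/null
python3 go.py 0.5835 0.2355 0.206 16.4
python3 -m inch '[{"tx":0,"ty":0,"tz":0,"wx":0,"wy":0,"wz":0},{"tx":0,"ty":0,"tz":0,"wx":0,"wy":0,"wz":0},{"tx":0,"ty":0,"tz":0,"wx":0,"wy":0,"wz":0},{"tx":0,"ty":0,"tz":0,"wx":0,"wy":0,"wz":0}]' -1 20
```

```text
shift [-0.04   0.029 -0.016] turn [-0.007  0.     0.006] t 3.95 pos [0.5788 0.2391 0.204 ] F [0.3 0.2 0.3] g [0.04 0.  ] q [0.35 0.22 1.77 0.   1.15 0.06]
time_s: 4.45
ee_pos: [0.5815, 0.2387, 0.2072]
eef_rot: [[-0.284, 0.959, 0.002], [0.959, 0.284, 0.001], [0.0, 0.002, -1.0]]
contact_force: [-0.3, 1.0, 3.0]
grip_width: 0.0119
grasp_force: 20.0
```

```bash
python3 -m inch '[{"tx":0,"ty":0,"tz":-0.08,"wx":0,"wy":0,"wz":0},{"tx":0,"ty":0,"tz":-0.15,"wx":0,"wy":0,"wz":0},{"tx":0,"ty":0,"tz":-0.2,"wx":0,"wy":0,"wz":0},{"tx":0,"ty":0,"tz":-0.25,"wx":0,"wy":0,"wz":0},{"tx":0,"ty":0,"tz":-0.25,"wx":0,"wy":0,"wz":0},{"tx":0,"ty":0,"tz":-0.25,"wx":0,"wy":0,"wz":0},{"tx":0,"ty":0,"tz":-0.2,"wx":0,"wy":0,"wz":0},{"tx":0,"ty":0,"tz":-0.05,"wx":0,"wy":0,"wz":0}]' - 25
python3 go.py 0.54 -0.02 0.375 16.4
```

```text
time_s: 5.45
ee_pos: [0.5812, 0.2388, 0.3811]
eef_rot: [[-0.284, 0.959, 0.004], [0.959, 0.284, 0.001], [0.0, 0.004, -1.0]]
contact_force: [0.0, -0.3, -2.3]
grip_width: 0.0119
grasp_force: 25.0
shift [-1.97  -0.942  0.047] turn [ 0.007 -0.     0.003] t 5.45 pos [0.5812 0.2388 0.3811] F [ 0.  -0.3 -2.3] g [1.19000e-02 2.49878e+01] q [0.35 0.13 1.56 0.   1.46 0.06]
```

```bash
python3 go.py 0.5106 -0.2554 0.39 -9.35 18; python3 -m inch '[{"tx":-0.2,"ty":-0.08,"tz":0,"wx":0,"wy":0,"wz":0},{"tx":-0.4,"ty":-0.16,"tz":0,"wx":0,"wy":0,"wz":0},{"tx":-0.4,"ty":-0.16,"tz":0,"wx":0,"wy":0,"wz":0},{"tx":-0.4,"ty":-0.16,"tz":0,"wx":0,"wy":0,"wz":0},{"tx":-0.4,"ty":-0.16,"tz":0,"wx":0,"wy":0,"wz":0},{"tx":-0.4,"ty":-0.16,"tz":0,"wx":0,"wy":0,"wz":0},{"tx":-0.4,"ty":-0.16,"tz":0,"wx":0,"wy":0,"wz":0},{"tx":-0.4,"ty":-0.16,"tz":0,"wx":0,"wy":0,"wz":0}]' >/dev/null
python3 go.py 0.5106 -0.2554 0.39 -9.35 18
```

```text
shift [-3.781 -1.733 -0.082] turn [-0.583 -0.137  0.854] t 5.45 pos [0.5812 0.2388 0.3811] F [ 0.  -0.3 -2.3] g [1.19000e-02 2.49878e+01] q [0.35 0.13 1.56 0.   1.46 0.06]
shift [-0.772 -0.518 -0.109] turn [-0.593 -0.137  0.854] t 6.45 pos [ 0.5439 -0.1489  0.377 ] F [ 1.1  0.7 -1.1] g [1.20000e-02 2.49892e+01] q [-0.31  0.    1.69  0.    1.45 -0.6 ]
```

```bash
python3 -m inch '[{"tx":-0.3,"ty":-0.22,"tz":-0.05,"wx":0,"wy":0,"wz":0},{"tx":-0.3,"ty":-0.22,"tz":-0.04,"wx":0,"wy":0,"wz":0},{"tx":-0.17,"ty":-0.08,"tz":0,"wx":0,"wy":0,"wz":0},{"tx":0,"ty":0,"tz":0,"wx":-0.148,"wy":-0.034,"wz":0.214},{"tx":0,"ty":0,"tz":0,"wx":-0.148,"wy":-0.034,"wz":0.214},{"tx":0,"ty":0,"tz":0,"wx":-0.148,"wy":-0.034,"wz":0.214},{"tx":0,"ty":0,"tz":0,"wx":-0.148,"wy":-0.034,"wz":0.214},{"tx":0,"ty":0,"tz":0,"wx":0,"wy":0,"wz":0}]' >/dev/null
python3 go.py 0.5106 -0.2554 0.25 -9.35 18
python3 - <<'E'
from h import *
s=viewer.capture("scene");cv2.imwrite("pics/s1.png",s);t=viewer.capture("top")
cv2.imwrite("pics/c2.png",np.hstack([cv2.resize(s[60:270,50:240],None,fx=2,fy=2,interpolation=3),cv2.resize(t[150:360,360:560],None,fx=2,fy=2,interpolation=3)]))
E
```

```text
shift [-0.019 -0.342  1.093] turn [-0.003 -0.001 -0.001] t 7.45 pos [ 0.5096 -0.2531  0.3874] F [-0.1  0.3 -2. ] g [1.20000e-02 2.49915e+01] q [-0.57 -0.17  1.86  0.13  1.17 -0.44]
```

View pics/c2.png

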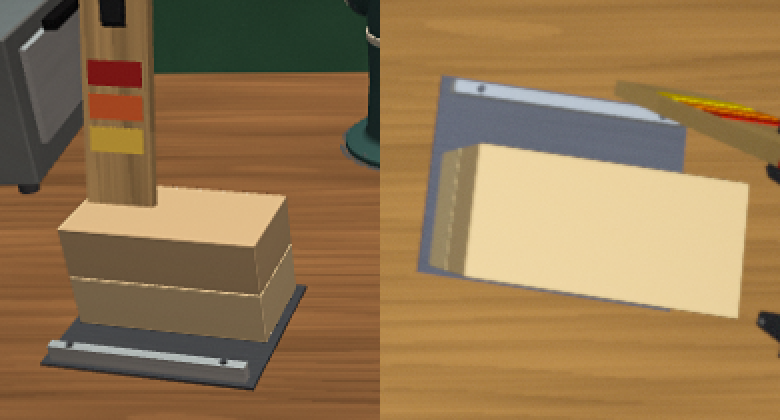

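Scene crop: the board is held over the bricks with swatches out, and its foot edge is at crop (87,203) to (157,208). The top view shows it tilted as intended. I'll descend straight down, then check the foot by projection.

```bash
python3 -m inch '[{"tx":-0.019,"ty":-0.042,"tz":0.193,"wx":0,"wy":0,"wz":0},{"tx":0,"ty":-0.06,"tz":0.18,"wx":0,"wy":0,"wz":0},{"tx":0,"ty":-0.06,"tz":0.18,"wx":0,"wy":0,"wz":0},{"tx":0,"ty":-0.06,"tz":0.18,"wx":0,"wy":0,"wz":0},{"tx":0,"ty":-0.06,"tz":0.18,"wx":0,"wy":0,"wz":0},{"tx":0,"ty":-0.06,"tz":0.18,"wx":0,"wy":0,"wz":0},{"tx":0,"ty":0,"tz":0,"wx":0,"wy":0,"wz":0}]' >/dev/null
python3 go.py 0.5106 -0.2554 0.200 -9.35 18
python3 - <<'E'
from h import *
st=status.state();s=viewer.capture("scene");t=viewer.capture("top")
R=np.array(st["eef_rot"]);x=R[:,1];z=-R[:,2];y=np.cross(z,x);F=np.array(st["ee_pos"])-.197*z-.0036*y
a=np.radians(-9.35);O=np.array([.5197,-.2605,0]);W=np.array([[np.cos(a),-np.sin(a),0],[np.sin(a),np.cos(a),0],[0,0,1]])
print("foot in wall",W.T@(F-O),"z",W.T@z)
cam={c:viewer.get_calibration(c) for c in("scene","top")}
import h; h.viewer=type("V",(),{"get_calibration":staticmethod(lambda c:cam[c])})
for c,im in(("scene",s),("top",t)):
    im=cv2.resize(im,None,fx=4,fy=4,interpolation=3)
    P=lambda X:tuple(int(v) for v in (proj(c,X)*4+2))
    Q=[F+x*.006+y*sy*.035+z*h for sy,h in((-1,0),(1,0),(1,.22),(-1,.22))]
    cv2.polylines(im,[np.array([P(q) for q in Q])],True,(0,255,0),1)
    for X0,X1,h1 in((-.114,0,.132),(.06,.072,.024)):
        q=[O+W@np.array([u,v,h1]) for u,v in((X0,-.115),(X1,-.115),(X1,.115),(X0,.115))]
        cv2.polylines(im,[np.array([P(p) for p in q])],True,(255,0,255),1)
    cv2.imwrite(f"pics/o_{c}.png",im[280:880,340:900] if c=="scene" else im[640:1240,1500:2200])
a=cv2.imread("pics/o_scene.png");b=cv2.imread("pics/o_top.png")
cv2.imwrite("pics/o1.png",np.hstack([a[:, 0:400] if 0 else cv2.resize(a,(400,428)),cv2.resize(b,(400,428))]))
E
```

```text
shift [-0.002 -0.131  0.38 ] turn [-0.009 -0.004  0.   ] t 8.425 pos [ 0.5117 -0.2554  0.2482] F [-0.4 -0.5 -3. ] g [1.2100e-02 2.4991e+01] q [-0.58 -0.09  2.04  0.16  0.91 -0.49]
foot in wall [0.05119598 0.00057672 0.06053158] z [-0.30435872 -0.0022712   0.95255478]
```

View pics/o1.png

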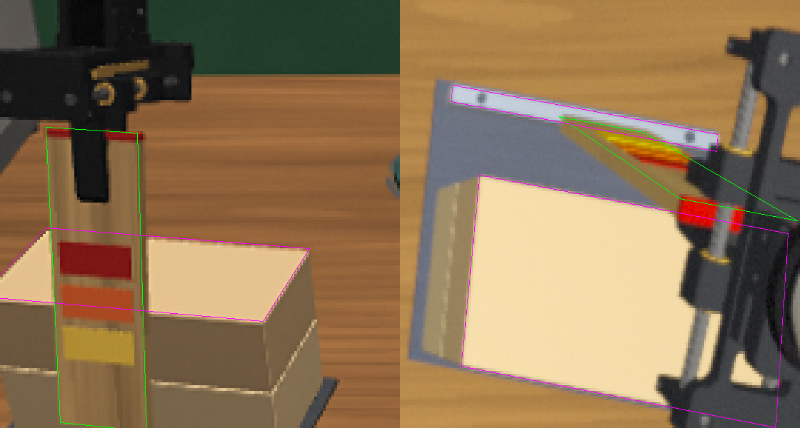

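The overlay shows the model outlines matching the bricks, strip and board to a couple of millimetres. The foot is centred, at x 51 mm, 3 mm short of the strip and clear of the bricks. I'll lower it on, with force checks.

```bash
python3 -m inch '[{"tx":0,"ty":-0.031,"tz":0.095,"wx":0,"wy":0,"wz":0},{"tx":0,"ty":-0.031,"tz":0.095,"wx":0,"wy":0,"wz":0},{"tx":0,"ty":-0.031,"tz":0.095,"wx":0,"wy":0,"wz":0},{"tx":0,"ty":-0.031,"tz":0.095,"wx":0,"wy":0,"wz":0},{"tx":0,"ty":0,"tz":0,"wx":0,"wy":0,"wz":0},{"tx":0,"ty":0,"tz":0,"wx":0,"wy":0,"wz":0}]' 
python3 -m inch '[{"tx":0,"ty":-0.005,"tz":0.016,"wx":0,"wy":0,"wz":0},{"tx":0,"ty":-0.005,"tz":0.016,"wx":0,"wy":0,"wz":0},{"tx":0,"ty":0,"tz":0,"wx":0,"wy":0,"wz":0},{"tx":0,"ty":0,"tz":0,"wx":0,"wy":0,"wz":0}]'
```

```text
time_s: 9.28
ee_pos: [0.5128, -0.2564, 0.2032]
eef_rot: [[0.163, 0.938, 0.306], [0.987, -0.155, -0.051], [-0.0, 0.31, -0.951]]
contact_force: [-0.3, 0.3, -2.6]
grip_width: 0.0117
grasp_force: 25.0
time_s: 9.78
ee_pos: [0.5127, -0.2563, 0.1992]
eef_rot: [[0.163, 0.938, 0.306], [0.987, -0.155, -0.051], [-0.0, 0.31, -0.951]]
contact_force: [0.6, 0.6, -1.1]
grip_width: 0.0119
grasp_force: 25.0
```

```bash
for i in 1 ; do python3 -m inch '[{"tx":0,"ty":-0.005,"tz":0.016,"wx":0,"wy":0,"wz":0},{"tx":0,"ty":-0.005,"tz":0.016,"wx":0,"wy":0,"wz":0},{"tx":0,"ty":0,"tz":0,"wx":0,"wy":0,"wz":0},{"tx":0,"ty":0,"tz":0,"wx":0,"wy":0,"wz":0}]' |grep -E "pos|force"; done
python3 -m inch '[{"tx":0,"ty":-0.004,"tz":0.012,"wx":0,"wy":0,"wz":0},{"tx":0,"ty":0,"tz":0,"wx":0,"wy":0,"wz":0},{"tx":0,"ty":0,"tz":0,"wx":0,"wy":0,"wz":0}]'|grep -E "pos|force"
```

```text
ee_pos: [0.5127, -0.2563, 0.195]
contact_force: [-0.5, 0.9, -1.8]
grasp_force: 25.0
ee_pos: [0.5127, -0.2563, 0.1935]
contact_force: [-0.6, -0.0, -1.7]
grasp_force: 25.0
```

```bash
python3 -m inch '[{"tx":0,"ty":-0.004,"tz":0.012,"wx":0,"wy":0,"wz":0},{"tx":0,"ty":0,"tz":0,"wx":0,"wy":0,"wz":0},{"tx":0,"ty":0,"tz":0,"wx":0,"wy":0,"wz":0}]'|grep -E "pos|force"
python3 -m inch '[{"tx":0,"ty":-0.004,"tz":0.012,"wx":0,"wy":0,"wz":0},{"tx":0,"ty":0,"tz":0,"wx":0,"wy":0,"wz":0},{"tx":0,"ty":0,"tz":0,"wx":0,"wy":0,"wz":0}]'|grep -E "pos|force"
```

```text
ee_pos: [0.513, -0.2565, 0.1931]
contact_force: [-3.4, 1.0, 4.7]
grasp_force: 25.0
ee_pos: [0.5133, -0.2567, 0.1931]
contact_force: [-7.8, 2.2, 12.5]
grasp_force: 25.0
```

```bash
python3 -m inch '[{"tx":0,"ty":0.003,"tz":-0.009,"wx":0,"wy":0,"wz":0},{"tx":0,"ty":0.012,"tz":0.004,"wx":0,"wy":0,"wz":0},{"tx":0,"ty":0,"tz":0,"wx":0,"wy":0,"wz":0},{"tx":0,"ty":0,"tz":0,"wx":0,"wy":0,"wz":0}]'|grep -E "pos|force"
python3 -m inch '[{"tx":0,"ty":0.012,"tz":0.004,"wx":0,"wy":0,"wz":0},{"tx":0,"ty":0,"tz":0,"wx":0,"wy":0,"wz":0},{"tx":0,"ty":0,"tz":0,"wx":0,"wy":0,"wz":0}]'|grep -E "pos|force"
```

```text
ee_pos: [0.5143, -0.2569, 0.1932]
contact_force: [-6.0, 1.5, 9.4]
grasp_force: 25.0
ee_pos: [0.5153, -0.2571, 0.1935]
contact_force: [-9.5, 2.5, 13.6]
grasp_force: 25.1
```

```bash
python3 -m inch '[{"tx":0,"ty":0.003,"tz":-0.009,"wx":0,"wy":0,"wz":0},{"tx":0,"ty":0,"tz":0,"wx":0,"wy":0,"wz":0},{"tx":0,"ty":0,"tz":0,"wx":0,"wy":0,"wz":0}]'|grep -E "pos|force"
python3 -m inch '[{"tx":0,"ty":0.002,"tz":-0.005,"wx":0,"wy":0,"wz":0},{"tx":0,"ty":0.009,"tz":0.003,"wx":0,"wy":0,"wz":0},{"tx":0,"ty":0,"tz":0,"wx":0,"wy":0,"wz":0},{"tx":0,"ty":0,"tz":0,"wx":0,"wy":0,"wz":0}]'|grep -E "pos|force"
python3 - <<'E'
from h import *
s=viewer.capture("scene");t=viewer.capture("top")
cv2.imwrite("pics/c3.png",np.hstack([cv2.resize(s[190:260,60:210],(400,440),interpolation=3),cv2.resize(t[180:260,390:500],(400,440),interpolation=3)]))
E
```

```text
ee_pos: [0.515, -0.2569, 0.1935]
contact_force: [-6.1, 0.5, 8.7]
grasp_force: 25.1
ee_pos: [0.5157, -0.257, 0.1937]
contact_force: [-8.8, 1.4, 8.0]
grasp_force: 25.1
```

View pics/c3.png

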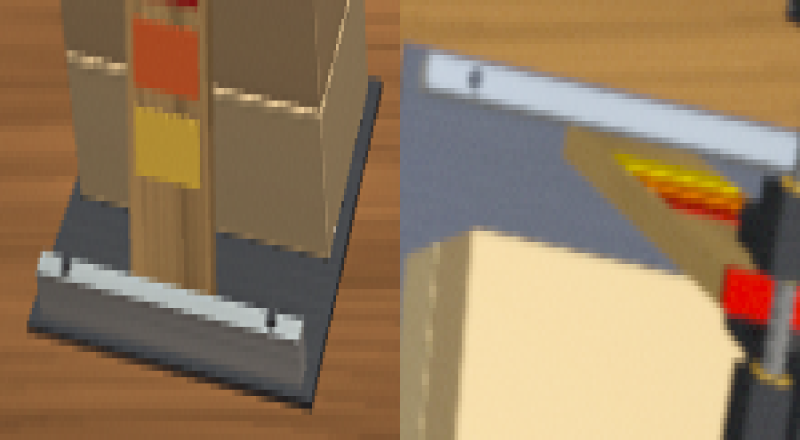

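Scene crop: the foot is hidden behind the strip at (170,285), square to it; in the top crop it is close up to the strip at (568,128). The horizontal force now exceeds the vertical, so it is against the strip. Next I tilt it back about its foot onto the bricks.

```bash
python3 -m inch '[{"tx":0,"ty":-0.017,"tz":0,"wx":-0.02,"wy":0,"wz":0},{"tx":0,"ty":-0.017,"tz":0,"wx":-0.02,"wy":0,"wz":0},{"tx":0,"ty":0,"tz":0,"wx":0,"wy":0,"wz":0},{"tx":0,"ty":0,"tz":0,"wx":0,"wy":0,"wz":0}]'|grep -E "pos|force"
python3 -m inch '[{"tx":0,"ty":-0.017,"tz":0,"wx":-0.02,"wy":0,"wz":0},{"tx":0,"ty":0,"tz":0,"wx":0,"wy":0,"wz":0},{"tx":0,"ty":0,"tz":0,"wx":0,"wy":0,"wz":0}]'|grep -E "pos|force"; python3 go.py 0.51 -0.257 0.19 -9.35 20.5
```

```text
ee_pos: [0.5119, -0.2564, 0.1925]
contact_force: [-9.0, 1.4, 8.6]
grasp_force: 25.1
ee_pos: [0.51, -0.2561, 0.1919]
contact_force: [-9.1, 2.3, 8.7]
grasp_force: 25.1
shift [-0.008 -0.004  0.015] turn [-0.026  0.001  0.   ] t 14.125 pos [ 0.51   -0.2561  0.1919] F [-9.1  2.3  8.7] g [1.1900e-02 2.5116e+01] q [-0.59 -0.05  2.12  0.2   0.76 -0.55]
```

```bash
python3 -m inch '[{"tx":0,"ty":-0.017,"tz":0,"wx":-0.02,"wy":0,"wz":0},{"tx":0,"ty":0,"tz":0,"wx":0,"wy":0,"wz":0},{"tx":0,"ty":0,"tz":0,"wx":0,"wy":0,"wz":0}]'|grep -E "pos|force"
python3 -m inch '[{"tx":0,"ty":-0.008,"tz":-0.003,"wx":-0.01,"wy":0,"wz":0},{"tx":0,"ty":0,"tz":0,"wx":0,"wy":0,"wz":0},{"tx":0,"ty":0,"tz":0,"wx":0,"wy":0,"wz":0}]'|grep -E "pos|force"; python3 go.py 0.51 -0.257 0.19 -9.35 20.5
```

```text
ee_pos: [0.5081, -0.2558, 0.1912]
contact_force: [-8.7, 1.3, 9.2]
grasp_force: 25.1
ee_pos: [0.5071, -0.2555, 0.1909]
contact_force: [-9.1, 0.7, 6.4]
grasp_force: 25.1
shift [-0.009  0.022  0.016] turn [0.004 0.001 0.001] t 14.875 pos [ 0.5071 -0.2555  0.1909] F [-9.1  0.7  6.4] g [1.21000e-02 2.51001e+01] q [-0.59 -0.06  2.14  0.22  0.74 -0.57]
```

```bash
python3 -m inch '[{"tx":0,"ty":-0.006,"tz":-0.006,"wx":0,"wy":0,"wz":0},{"tx":0,"ty":0,"tz":0,"wx":0,"wy":0,"wz":0}]' - 5 |grep -E "pos|force"
python3 -m inch '[{"tx":0,"ty":0,"tz":0,"wx":0,"wy":0,"wz":0},{"tx":0,"ty":0,"tz":0,"wx":0,"wy":0,"wz":0},{"tx":0,"ty":0,"tz":0,"wx":0,"wy":0,"wz":0},{"tx":0,"ty":0,"tz":0,"wx":0,"wy":0,"wz":0}]' -0.3 |grep -E "pos|force|wid"
python3 - <<'E'
from h import *
s=viewer.capture("scene");t=viewer.capture("top")
cv2.imwrite("pics/c4.png",np.hstack([cv2.resize(s[80:260,60:240],(400,440),interpolation=3),cv2.resize(t[170:280,390:500],(400,440),interpolation=3)]))
E
```

```text
ee_pos: [0.5072, -0.2555, 0.1911]
contact_force: [-1.7, -0.4, 1.3]
grasp_force: 5.0
ee_pos: [0.5075, -0.2555, 0.1912]
contact_force: [0.1, -0.5, 0.6]
grip_width: 0.0312
grasp_force: 0.0
```

View pics/c4.png

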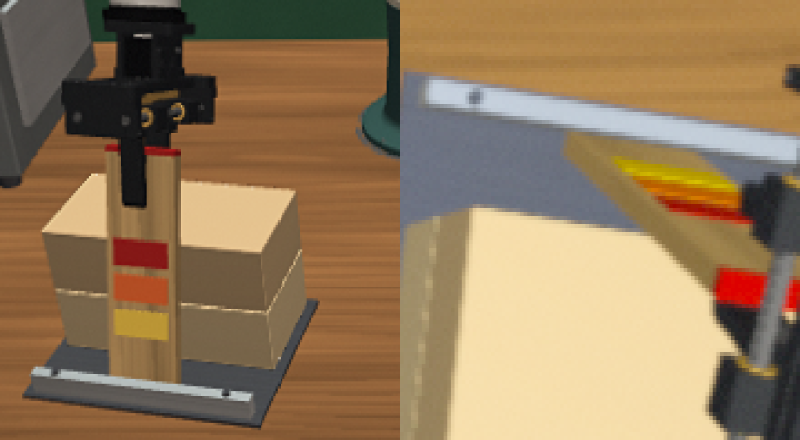

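The picture shows the board leaning on the bricks, its foot (145,380) behind the strip and near the middle, with the jaws open and clear. I'll retract along the fingers.

```bash
python3 -m inch '[{"tx":0,"ty":0,"tz":-0.08,"wx":0,"wy":0,"wz":0},{"tx":0,"ty":0,"tz":-0.15,"wx":0,"wy":0,"wz":0},{"tx":0,"ty":0,"tz":-0.25,"wx":0,"wy":0,"wz":0},{"tx":0,"ty":0,"tz":-0.3,"wx":0,"wy":0,"wz":0},{"tx":0,"ty":0,"tz":-0.3,"wx":0,"wy":0,"wz":0},{"tx":0,"ty":0,"tz":-0.1,"wx":0,"wy":0,"wz":0},{"tx":0,"ty":0,"tz":0,"wx":0,"wy":0,"wz":0},{"tx":0,"ty":0,"tz":0,"wx":0,"wy":0,"wz":0}]'|grep -E "pos|force|time"
python3 - <<'E'
from h import *
s=viewer.capture("scene");t=viewer.capture("top")
cv2.imwrite("pics/c5.png",np.hstack([s[60:360,20:420],t[60:360,160:560]]))
cam={c:viewer.get_calibration(c) for c in("scene","top")}
hh=cv2.cvtColor(s,cv2.COLOR_BGR2HSV)
import h; h.viewer=type("V",(),{"get_calibration":staticmethod(lambda c:cam[c])})
zt=.006+.22*np.cos(np.radians(20.6))
for c,im,b in(("scene",s,(90,170,100,160)),("top",t,(440,540,170,290))):
    hh=cv2.cvtColor(im,cv2.COLOR_BGR2HSV);m=(((hh[...,0]<6)|(hh[...,0]>174))&(hh[...,1]>200)&(hh[...,2]>140)).astype(np.uint8)
    q=np.zeros_like(m);q[b[2]:b[3],b[0]:b[1]]=m[b[2]:b[3],b[0]:b[1]];n,l,st,_=cv2.connectedComponentsWithStats(q)
    for i in range(1,n):
        if st[i,4]>40:
            p=np.argwhere(l==i)[:,::-1];w=np.array([ray(c,x,zt) for x in p])[:,:2].astype(np.float32);r=cv2.minAreaRect(w*1000)
            a=np.radians(-9.35);d=np.array(r[0])-[519.7,-260.5];print(c,st[i],np.round(r[1],1),r[2],"wall xy",d@[np.cos(a),np.sin(a)],d@[-np.sin(a),np.cos(a)])
print("expected x",54-220*np.sin(np.radians(20.6)))
E
```

```text
time_s: 16.73
ee_pos: [0.4573, -0.2468, 0.322]
contact_force: [0.4, -0.1, 0.5]
grasp_force: 0.0
top [463 220  32   7  65] [47.1  3.4] 80.49303436279297 wall xy 2.989228707805443 33.98995917844863
top [477 237  47  14 325] [69.4 10.8] 80.77509307861328 wall xy -22.974410126285456 -0.9089496508506615
expected x -23.40516264903441
```

View pics/c5.png

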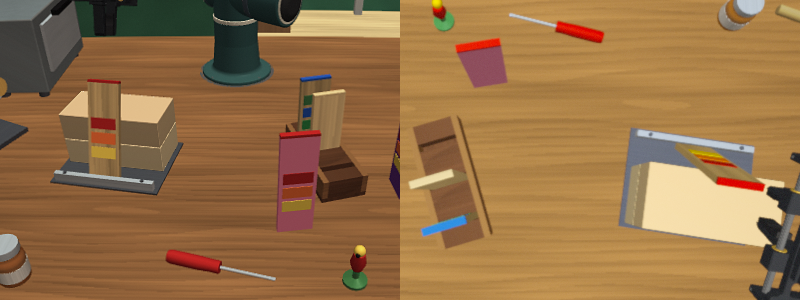

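The picture shows the board leaning at crop (103,128), with the other two standing in the rack (320,110) and the gripper clear. The red edge measures x -23 mm (expected -23.4), y -1 mm and is square to within 0.2 deg. Handing in.

```bash
python3 -c "
from workcell import robot
print(robot.close_job())"
```

```text
the job is handed in; nothing more can be done
None
```

The sample board is leaning against the firebrick wall as asked: within about 1 mm of its middle, square to it, swatches out and foot up against the stop strip. The other two boards are still in the rack, the gripper is clear, and I handed the job in at about 17 s; no verdict was shown.

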